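Open the desk pedal bin and hold its lid at 45 degrees

ROBOT

A 6-joint arm with a two-finger parallel gripper is mounted at the origin on a cart in front of the work surface, level with it; the furniture and walls round the work are solid. World frame = base frame: x ahead of the robot, y to its left, z up, the work surface at z = 0. Lengths are in m, angles in rad, forces in N, time in s.
With the tool pointing down it reaches from about 0.35 to 0.775 m from the base axis. Payload 7.3 kg.
Tool frame: the origin (TCP) lies at the centre of the arm's flange, where the gripper is bolted on; the fingertips stand 178 mm ahead of it and the grasp point (between the pads) lies 159 mm ahead of it; z points along the fingers, y is the line along which they close (so a half turn about z gives the same grasp; the last joint's range is limited). The gripper opens to 92 mm and grips with 3 to 60 N. Pads are 19 mm wide; open, the fingers measure 130 mm over their backs; the gripper's body (75 mm by 190 mm) begins 47 mm behind the grasp point.
Start: joints at [1.059, 0.342, 1.524, -0, 1.275, -0.146], TCP at [0.188, 0.49, 0.405] pointing down, gripper open.
Joint ranges: [-2.53, 2.53], [-0.77, 2.02], [0.04, 2.7], [-1, 4.14], [0.28, 2.66], [-3.11, 3.11]. Speed limits (rad/s): [2.57, 2.57, 3.14, 3.14, 3.14, 3.14].

INTERFACE

Orientations are given as [roll, pitch, yaw] about the fixed x, y, z axes, in that order (R = Rz(yaw) Ry(pitch) Rx(roll)).
In Python, from cell import robot, cam gives the robot as it stands (robot), with the cameras (cam).
- The arm moves only by the tool creep_tool, called after "Request:" as name(argument=value, ...) on one line, values as JSON. Schema: {"type":"object","properties":{"rows":{"type":"array","items":{"type":"array","prefixItems":[{"type":"array","items":{"type":"number"},"minItems":3,"maxItems":3},{"type":"array","items":{"type":"number"},"minItems":3,"maxItems":3}],"minItems":2,"maxItems":2},"minItems":1,"maxItems":8},"finger_gap":{"type":"number"},"clamp_n":{"type":"number"},"only":{"type":"string"},"quiet":{"type":"boolean"},"lines":{"type":"string"}},"required":["rows"],"additionalProperties":false}. rows is a list of rows, 1 to 8 of them, each written [[dx, dy, dz], [rx, ry, rz]]: dx, dy, dz in shares of 0.25 m (1.0 is 0.25 m), then a rotation vector rx, ry, rz in a scale on which 1.0 is pi/2 rad; each row shifts and turns the commanded pose from where the row before left it, along the tool's axes as they then stand; what a row does not reach is not made up. A row lasts 1/12 s, in which the tool goes at most 0.0417 m and 0.125 rad, less where a joint would pass 70% of its speed; a pose out of reach is approached as far as the arm can. finger_gap is the finger opening in m, set as the call begins (left out keeps the last). The fingers move at their own pace and stop on an object; clamp_n is the grip in N (left out, the last holds). Time passes only in rows, so rows that do not move let the fingers close. The tool returns the time, the measured TCP pose, the force, the opening and the grip force at its end. only (a regular expression) keeps the lines of the reply that match it, lines (a string "A,B") keeps lines A to B, and quiet returns only ok. Input that does not fit is refused with a message, and nothing moves.
- robot.observe(): the state, without advancing time (a new reading comes with each control period).
- cam.read_camera(name): name is "scene" or "top" or "wrist"; returns a dict with "image" (400x640x3 uint8, red, green, blue), "fx", "fy", "cx", "cy" (pixels), "k1" (the pictures are not rectified: a ray, as slopes to the right and down, at radius r is drawn at 1 + k1 r^2 times it, then the intrinsics apply), "pose" (4x4, takes a point from camera to world coordinates). Camera axes: x right, y down, z forward; pixel columns grow to the right and rows downward; lengths in m; the calibration is good to about 2 mm. A picture is of the moment at which its call begins. There is no depth.
- robot.hand_in(): hands the job in; it is judged then, once.
The state is a dict: "time": time; "qpos": joint angles; "qvel": joint speeds; "joint_efforts": joint torques, N m; "tool_pos": TCP position; "tool_rot": TCP orientation; "contact_force": force on the tool from outside, world axes, zero at the start; "torque": the same for the moment, N m; "opening": finger opening in m; "grip_force": force on a finger pad.
Only numpy, scipy, OpenCV 4.12 (cv2) and the standard library are available. Lean on these libraries where they do the work, as an engineer would, in place of code of your own. Each camera call takes 0.05 s, during which the arm holds its last target. There are 200 camera calls.

TASK

Press the pedal at the foot of the small desk bin right down to its stop so that the lid unlatches and pops ajar, and let the pedal come back up. Then take the lid by its bar handle, swing it up and hold it half open, at 45 degrees, so that I can drop my pencil shavings in: finish while still holding the handle there, as the lid falls back if it is let go. Leave the stapler, the glue stick and the eraser beside the bin where they are.

Things in the scene. Friction and masses are not known exactly. Their poses are not given: they have to be found in the camera images.
- desk_bin: small grey sheet-metal desk bin, fixed to the desk, 170 (x) by 180 (y) mm, 110 mm high without the lid, walls 4 mm. Origin: centre of its underside. Its -x axis points out of the front, where the pedal sticks out (roughly towards the robot); z up. Stands at a different place and yaw each time.
- pedal (a joint): angle of the steel pedal, rad: 0 = up, 0.22 = down on its stop. Plate 44 mm wide that sticks out 89 mm from the foot of the bin's front, hinged 76 mm in front of the bin's origin, 35 mm above the desk; the front end goes down (18 mm at the pad). Sprung back up: about 3 N at the pad to start, 7 N at the stop. An inside hook keeps the lid shut until the pedal is three quarters down.
- pedal_pad (a point): point to press: on top of the ribbed black rubber pad on the pedal, on its mid line, 82 mm in front of the pedal's hinge and so 73 mm in front of the bin's front wall; about 40 mm above the desk with the pedal up, 22 mm with the pedal down. Moves with the pedal.
- bin_lid (a joint): angle of the bin's flat grey lid (176 front to back x 186 x 6 mm), rad: 0 = shut, 0.785 = 45 degrees open, 1.2 = stop. Starts shut and latched; once unlatched a spring pops it up to about 0.2, where it rests; above that its weight and the spring pull it down (about 4 N at the handle at 45 degrees).
- lid_hinge (a point): middle of the lid's hinge line, on the rear top edge of the bin: 85 mm behind the bin's origin, 113 mm above the desk. The hinge line runs along the bin's y axis; the front of the lid swings up.
- lid_handle: round steel bar handle on top of the lid, 10 mm thick, 64 mm long, parallel to the bin's y axis, on two posts 72 mm apart (62 mm clear), in which it turns freely. Origin: middle of the bar, 38 mm above the lid's top face, 130 mm in front of the hinge line and 41 mm above it when the lid is shut (154 mm above the desk). y runs along the bar; it moves with the lid.
- stapler: black stapler, 34x130x56 mm, standing loose to the right (-y) of the bin; origin at the centre of its underside. To be left alone.
- glue_stick: glue stick with red cap and yellow barrel, 28 mm thick, 86 mm tall, standing loose to the left (+y) of the bin; origin at the centre of its underside. To be left alone.
- eraser: blue and white eraser, 21x44x13 mm, lying loose to the right of the bin near its front; origin at the centre of its underside. To be left alone.

How it is judged:
On the way, in this order (a step that is already met when the one before it is completed fails the run):
1. the pedal is pressed down to its stop (value of joint pedal above 0.2 rad), for 0.2 s.
2. the pedal is back up and the lid is being raised by its handle (value of joint pedal below 0.05 rad and value of joint bin_lid above 0.4 rad and contact force between the fingers and lid_handle above 0.5 N), for 0.2 s.
At the end, for the whole second after the job is handed in: The gripper's fingers hold the lid by its handle (more than 0.5 N) still (under 0.1 rad/s) at 45 degrees, within 8 degrees either way, with the pedal back up; stapler, glue stick and eraser have not been moved by more than 20 mm (value of joint bin_lid between 0.646 and 0.925 rad and velocity of joint bin_lid between -0.1 and 0.1 rad/s and contact force between the fingers and lid_handle above 0.5 N and value of joint pedal below 0.05 rad); the arm keeps its last pose, push and grip.
It fails at once if the stapler, the glue stick or the eraser is moved more than 20 mm or knocked over (distance of any of stapler, glue_stick, eraser from where it was at the start of the episode above 0.02 m or angle between glue_stick's own z axis and vertical above 0.5 rad).
It also fails if it takes over 45 s, if anything falls off the work surface, if the arm or the gripper's body presses on something with over 40 N, if the wrist force passes 120 N, or if a joint passes its speed limit or range.

## Working session

There is one attempt and no reset: what is moved stays moved. The work goes in short steps, Python scripts to look and compute and a tool call to move; the robot and the scene stay as the last step left them, time stands still between calls to the robot, and variables do not carry over. Pictures are saved under pics/ and viewed, at most 10 in all, crops included, and the job is handed in when it is done.

```bash
ls; mkdir -p pics
```

Create h.py:
```python
import numpy as np, cv2
from cell import robot, cam
from scipy.spatial.transform import Rotation as R
def snap(n,f):
    c=cam.read_camera(n); cv2.imwrite('pics/'+f,c['image'][:,:,::-1]); np.save('pics/'+f+'.npy',{k:v for k,v in c.items()},allow_pickle=True); return c
def load(f): return np.load('pics/'+f+'.npy',allow_pickle=True).item()
def ray(c,u,v):
    K=np.array([[c['fx'],0,c['cx']],[0,c['fy'],c['cy']],[0,0,1]]);d=np.array([c['k1'],0,0,0,0.])
    x,y=cv2.undistortPoints(np.array([[[u,v]]],float),K,d)[0,0]
    return c['pose'][:3,3],c['pose'][:3,:3]@[x,y,1]
def atz(c,u,v,z):
    o,d=ray(c,u,v); return o+d*(z-o[2])/d[2]
def proj(c,P):
    T=np.linalg.inv(c['pose']);K=np.array([[c['fx'],0,c['cx']],[0,c['fy'],c['cy']],[0,0,1]])
    return cv2.projectPoints((np.atleast_2d(P)@T[:3,:3].T+T[:3,3]),np.zeros(3),np.zeros(3),K,np.array([c['k1'],0,0,0,0.]))[0][:,0]
```

Run:
```python
from h import *
for n in('scene','top'): c=snap(n,n+'0.png'); print(c['pose'].round(3),c['fx'],c['k1'])
print(robot.observe())
```

```text
cell.py
pics
[[ 0.708 -0.26   0.656 -0.043]
 [-0.705 -0.294  0.645 -0.523]
 [ 0.026 -0.92  -0.392  0.523]
 [ 0.     0.     0.     1.   ]] 443.9664448277142 -0.008563262250691398
[[ 0.028 -0.991  0.133  0.508]
 [-1.    -0.027  0.009  0.134]
 [-0.006 -0.133 -0.991  1.02 ]
 [ 0.     0.     0.     1.   ]] 500.95667548574335 -0.11030878614172668
{'time': 0.1, 'qpos': array([ 1.05905447e+00,  3.42627229e-01,  1.52489275e+00, -6.31301610e-06,
        1.27543283e+00, -1.46047819e-01]), 'qvel': array([-0.00069764, -0.00240395, -0.00257401, -0.0008229 ,  0.0006095 ,
       -0.00094703]), 'joint_efforts': array([ 1.62297372e-03, -4.32000732e+01, -2.44696409e+01,  7.18243048e-02,
        5.26265090e-02, -4.78786205e-05]), 'tool_pos': array([0.18768227, 0.49017684, 0.40413774]), 'tool_rot': array([-3.14024610e+00, -1.91968989e-04,  2.77590033e+00]), 'contact_force': array([0.79468567, 0.28852697, 0.28174782]), 'torque': array([ 3.69512786e-03,  6.04062851e-05, -3.29195018e-02]), 'grip_force': 0.0, 'opening': 0.0918332698988997}
```

View pics/top0.png

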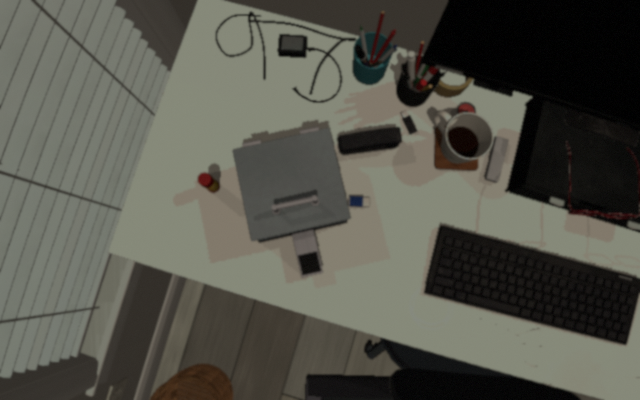

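View pics/scene0.png

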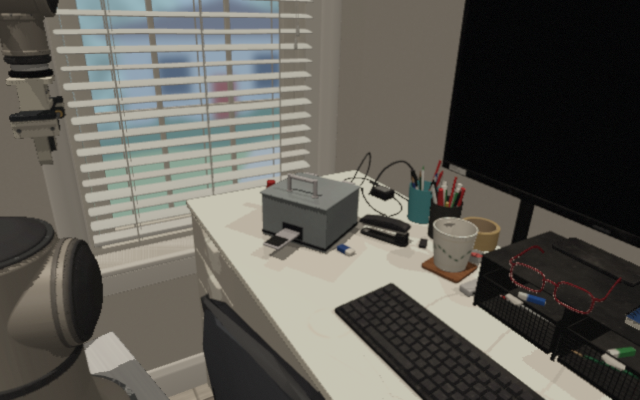

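The top view shows the bin with lid corners near (235,149), (331,122), (349,220) and (252,240), the handle near (296,200) and the pad near (309,262). I'll enlarge both views next.

Run:
```python
import cv2
a=cv2.imread('pics/top0.png')[110:285,190:380]; cv2.imwrite('pics/topc.png',cv2.resize(cv2.convertScaleAbs(a,alpha=1.5),None,fx=3.4,fy=3.4,interpolation=2)[:600])
b=cv2.imread('pics/scene0.png')[165:265,250:420]; cv2.imwrite('pics/scc.png',cv2.resize(b,None,fx=4.5,fy=4.5,interpolation=2))
```

```text
(no output)
```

View pics/topc.png

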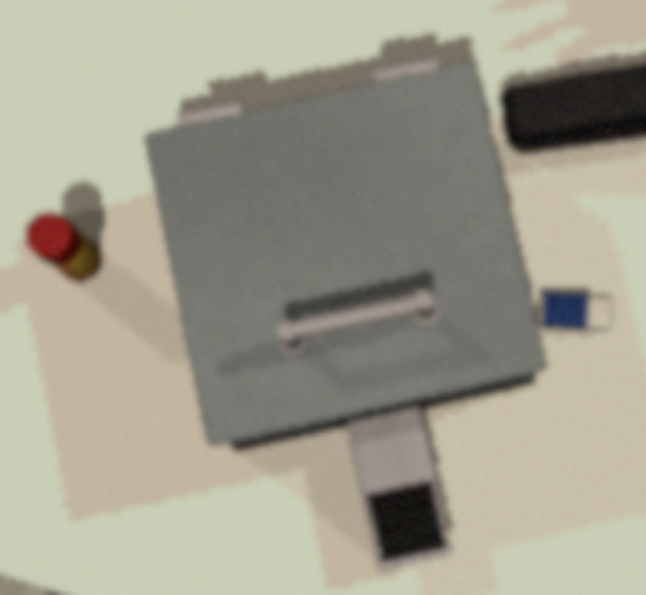

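View pics/scc.png

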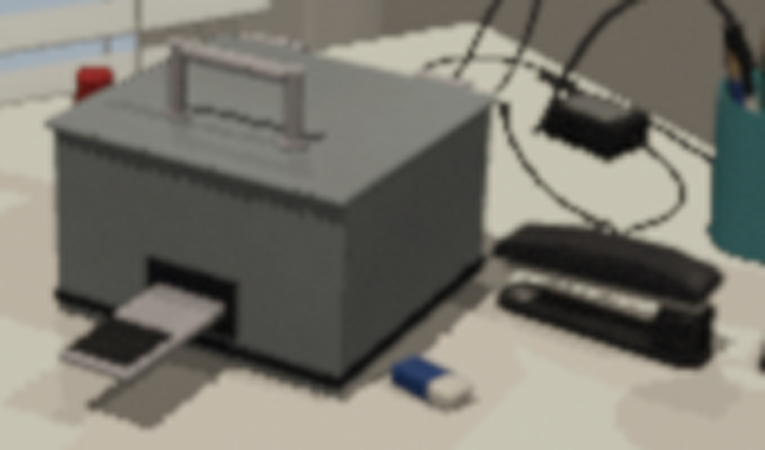

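The crops give the following points.
- **Top:** lid corners (210,443), (545,368), (148,135), (468,62); handle from (285,333) to (432,305); pad centre about (406,521).
- **Scene:** lid corners (50,122), (345,206), (492,100); handle from (175,44) to (300,70).

Next I'll fit the bin's pose to these.

Create fit.py:
```python
from h import *
from scipy.optimize import least_squares
t=load('top0.png');s=load('scene0.png')
ps=[(210,443,-.091,.093,.116),(545,368,-.091,-.093,.116),(148,135,.085,.093,.116),(468,62,.085,-.093,.116),(286,333,-.045,.036,.154),(431,305,-.045,-.036,.154),(406,521,-.158,0,.040)]
qs=[(50,122,-.091,.093,.116),(345,206,-.091,-.093,.116),(492,100,.085,-.093,.116),(175,44,-.045,.036,.156),(300,71,-.045,-.036,.156)]
def conv(p,sc,o): p=np.array(p);return (p[:,:2]+.5)/sc-.5+o,p[:,2:]
A,PA=conv(ps,3.4,[190,110]);B,PB=conv(qs,4.5,[250,165])
def W(x,P): return P@R.from_euler('z',x[2]).as_matrix().T+[x[0],x[1],0]
def f(x,ab=(1,1)): return np.concatenate([ab[0]*(proj(t,W(x,PA))-A).ravel(),ab[1]*(proj(s,W(x,PB))-B).ravel()])
for ab in((1,1),(1,0),(0,1)):
    r=least_squares(f,[.55,.2,0],args=(ab,),loss='soft_l1');print(ab,r.x.round(4))
    if ab==(1,1):print(f(r.x).reshape(-1,2).round(1).tolist()); np.save('bin.npy',r.x); x=r.x
print('pad',W(x,[[-.158,0,.04]]),'handle',W(x,[[-.045,0,.154]]),'hinge',W(x,[[.085,0,.113]]))
```

```bash
python3 fit.py
```

```text
(1, 1) [0.6676 0.1964 0.2531]
[[-0.5, 1.3], [1.1, 0.4], [-1.6, -0.6], [1.8, -1.2], [0.5, -0.6], [-1.9, -1.5], [1.2, 3.5], [-2.5, -0.2], [-0.4, -0.7], [1.5, -1.5], [0.3, 0.6], [-1.5, 0.8]]
(1, 0) [0.6672 0.1967 0.2512]
(0, 1) [0.6681 0.1958 0.2565]
pad [[0.5145942  0.15679565 0.04      ]] handle [[0.62399344 0.18509415 0.154     ]] hinge [[0.74985098 0.21764995 0.113     ]]
```

Create go.py:
```python
import sys
from h import *
x,y,b=np.load('bin.npy')
def go(xb,yb,ztip,ang):
    """goal: grasp point offset given in bin frame at TCP z; ang: tool y direction rel. bin x"""
    o=robot.observe();T=R.from_euler('xyz',o['tool_rot']);p=o['tool_pos']
    g=R.from_euler('z',b).apply([xb,yb,0])+[x,y,ztip]
    ty=R.from_euler('z',b+ang).apply([1,0,0]);tz=np.array([0,0,-1.]);G=R.from_matrix(np.c_[np.cross(ty,tz),ty,tz])
    print('goal',g.round(4),'at',p.round(4),'d tool',T.inv().apply(g-p).round(4),'rot',(T.inv()*G).as_rotvec().round(4),'t',o['time'],'F',o['contact_force'].round(1),'q',o['qpos'].round(2))
a=[float(eval(v,{'pi':np.pi})) for v in sys.argv[1:]]; go(*a)
```

```bash
python3 go.py -.158 0 .3 pi/2
```

```text
goal [0.5146 0.1568 0.3   ] at [0.1877 0.4902 0.4041] d tool [-0.4245 -0.1943  0.1043] rot [-1.200e-03 -6.000e-04 -6.188e-01] t 0.1 F [0.8 0.3 0.3] q [ 1.06  0.34  1.52 -0.    1.28 -0.15]
```

Careful with the scale: shifts go in shares of 0.25 m and turns go in shares of pi/2 rad. That gives: -0.03 m is -0.12, -0.014 m is -0.056.

Request:
creep_tool(rows=[[[-0.12,-0.056,0],[0,0,0]],[[-0.12,-0.056,0],[0,0,0]],[[-0.12,-0.056,0],[0,0,0]],[[-0.12,-0.056,0],[0,0,0]],[[-0.12,-0.056,0],[0,0,0]],[[-0.12,-0.056,0],[0,0,0]],[[-0.12,-0.056,0],[0,0,0]],[[-0.12,-0.056,0],[0,0,0]]], finger_gap=0, clamp_n=20)

```text
time: 0.77
tool_pos: [0.3726, 0.2985, 0.4046]
tool_rot: [-3.141, -0.0, 2.776]
contact_force: [0.5, 0.5, -0.3]
opening: 0.0431
grip_force: 0.0
```

Request:
creep_tool(rows=[[[-0.12,-0.056,0],[0,0,0]],[[-0.12,-0.056,0],[0,0,0]],[[-0.12,-0.056,0],[0,0,0]],[[-0.12,-0.056,0],[0,0,0]],[[-0.12,-0.056,0],[0,0,0]],[[-0.12,-0.056,0],[0,0,0]],[[0,0,0],[0,0,-0.0764]],[[0,0,0],[0,0,-0.0764]]])

```text
time: 1.43
tool_pos: [0.511, 0.1553, 0.4039]
tool_rot: [-3.141, -0.001, 3.018]
contact_force: [-0.9, 0.4, 1.2]
opening: 0.0008
grip_force: 0.0
```

Request:
creep_tool(rows=[[[0,0,0.08],[0,0,-0.0764]],[[0,0,0.08],[0,0,-0.0764]],[[0,0,0.08],[0,0,-0.0764]],[[0,0,0.08],[0,0,-0.0127]],[[0,0,0.08],[0,0,0]],[[0,0,0],[0,0,0]]])

```text
time: 1.93
tool_pos: [0.5087, 0.1568, 0.3008]
tool_rot: [3.141, -0.008, -2.887]
contact_force: [0.2, -0.8, 0.0]
opening: 0.0007
grip_force: 0.0
```

```bash
python3 go.py -.158 0 .228 pi/2
```

```text
goal [0.5146 0.1568 0.228 ] at [0.5087 0.1568 0.3008] d tool [-0.0063 -0.0015  0.0728] rot [ 0.0009 -0.0078  0.001 ] t 1.9333 F [ 0.2 -0.8  0. ] q [ 0.15  0.46  1.65  0.    1.04 -1.67]
```

Converted, 0.02 m is 0.08, -0.005 m is -0.02, -0.008 rad is -0.0051.

Request:
creep_tool(rows=[[[-0.02,-0.004,0.06],[0,-0.0051,0]],[[0,0,0.08],[0,0,0]],[[0,0,0.08],[0,0,0]],[[0,0,0.08],[0,0,0]],[[0,0,0.024],[0,0,0]],[[0,0,0.016],[0,0,0]]])

```text
time: 2.43
tool_pos: [0.5155, 0.1575, 0.2194]
tool_rot: [3.141, 0.007, -2.887]
contact_force: [1.0, 1.5, 0.2]
opening: 0.0002
grip_force: 0.0
```

Request:
creep_tool(rows=[[[0,0,0.016],[0,0,0]],[[0,0,0.016],[0,0,0]],[[0,0,0.012],[0,0,0]],[[0,0,0.008],[0,0,0]],[[0,0,0],[0,0,0]]])

```text
time: 2.85
tool_pos: [0.5159, 0.1576, 0.2076]
tool_rot: [-3.142, 0.01, -2.887]
contact_force: [-2.0, 0.3, 4.3]
opening: 0.0006
grip_force: 2.6
```

```bash
python3 go.py -.158 0 .2 pi/2
```

```text
goal [0.5146 0.1568 0.2   ] at [0.5159 0.1576 0.2076] d tool [ 0.0015 -0.0004  0.0075] rot [-0.0001  0.0097  0.0011] t 2.85 F [-2.   0.3  4.3] q [ 0.15  0.6   1.72  0.    0.81 -1.67]
```

In contact, with the force rising as expected. I'll push down to the stop.

Converted, 0.003 m is 0.012, 0.001 m is 0.004.

Request:
creep_tool(rows=[[[0,0,0.012],[0,0,0]],[[0,0,0.012],[0,0,0]],[[0,0,0.004],[0,0,0]],[[0,0,0],[0,0,0]]])

```text
time: 3.18
tool_pos: [0.5162, 0.1577, 0.2022]
tool_rot: [-3.141, 0.011, -2.887]
contact_force: [-5.4, -1.4, 16.5]
opening: 0.0001
grip_force: 8.6
```

Request:
creep_tool(rows=[[[0,0,0.008],[0,0,0]],[[0,0,0],[0,0,0]]])

```text
time: 3.35
tool_pos: [0.5162, 0.1577, 0.2015]
tool_rot: [-3.141, 0.012, -2.887]
contact_force: [-9.4, -2.3, 28.6]
opening: 0.0006
grip_force: 15.1
```

Request:
creep_tool(rows=[[[0,0,0.008],[0,0,0]],[[0,0,0],[0,0,0]]])

```text
time: 3.52
tool_pos: [0.5162, 0.1577, 0.2009]
tool_rot: [-3.141, 0.013, -2.887]
contact_force: [-13.8, -2.8, 41.6]
opening: 0.0003
grip_force: 21.7
```

Converted, -0.04 m is -0.16, -0.03 m is -0.12.

Request:
creep_tool(rows=[[[0,0,0],[0,0,0]],[[0,0,0],[0,0,0]],[[0,0,-0.032],[0,0,0]],[[0,0,-0.06],[0,0,0]],[[0,0,-0.12],[0,0,0]],[[0,0,-0.16],[0,0,0]],[[0,0,-0.16],[0,0,0]],[[0,0,-0.16],[0,0,0]]])

```text
time: 4.18
tool_pos: [0.5141, 0.1571, 0.3712]
tool_rot: [-3.142, 0.01, -2.887]
contact_force: [1.0, -0.1, 0.1]
opening: 0.0003
grip_force: 0.0
```

Request:
creep_tool(rows=[[[0,0,-0.144],[0,0,0.0764]],[[0,0,0],[0,0,0.0764]],[[0,0,0],[0,0,0.0764]],[[0,0,0],[0,0,0.0764]],[[0,0,0],[0,0,0.0764]],[[0,0,0],[0,0,0.0764]],[[0,0,0],[0,0,0.0764]],[[0,0,0],[0,0,0.0764]]], finger_gap=0.06)

```text
time: 4.85
tool_pos: [0.5141, 0.1571, 0.4054]
tool_rot: [3.133, 0.006, 2.43]
contact_force: [-0.6, 0.5, -0.8]
opening: 0.0491
grip_force: 0.0
```

Request:
creep_tool(rows=[[[0,0,0],[0,0,0.0764]],[[0,0,0],[0,0,0.0764]],[[0,0,0],[0,0,0.0764]],[[0,0,0],[0,0,0.0764]],[[0,0,0],[0,0,0.0764]],[[0,0,0],[0,0,0]],[[0,0,0],[0,0,0]]])

```text
time: 5.43
tool_pos: [0.5141, 0.1571, 0.4052]
tool_rot: [3.132, 0.0, 1.839]
contact_force: [-0.2, -0.1, 0.6]
opening: 0.0595
grip_force: 0.0
```

Run:
```python
from h import *
c=snap('scene','s1.png');t=snap('top','t1.png')
a=cv2.resize(c['image'][145:265,250:370],None,fx=4,fy=4,interpolation=2);b=cv2.resize(t['image'][130:280,210:370],None,fx=2,fy=3.2,interpolation=2)
cv2.imwrite('pics/m1.png',np.hstack([a,b])[:,:,::-1])
x=np.load('bin.npy')
for th in(0,.1,.2,.3):
  an=np.arctan2(.041,.13)+th;rr=np.hypot(.13,.041);P=[.085-rr*np.cos(an),0,.113+rr*np.sin(an)]
  Q=np.array([[P[0],s,P[2]] for s in(.036,-.036)])@R.from_euler('z',x[2]).as_matrix().T+[x[0],x[1],0]
  print(th,np.round(P,3),((proj(c,Q)-[250,145])*4).round(0).tolist())
```

```bash
python3 go.py -.048 0 .41 0
```

```text
0 [-0.045  0.     0.154] [[155.0, 123.0], [259.0, 148.0]]
0.1 [-0.04   0.     0.167] [[160.0, 101.0], [264.0, 125.0]]
0.2 [-0.034  0.     0.179] [[166.0, 79.0], [270.0, 102.0]]
0.3 [-0.027  0.     0.191] [[172.0, 57.0], [277.0, 79.0]]
goal [0.6211 0.1843 0.41  ] at [0.5141 0.1571 0.405 ] d tool [-0.0021  0.1104 -0.004 ] rot [0.0088 0.     0.0151] t 5.5333 F [ 1.  -0.8  0. ] q [ 0.15  0.36  1.49  0.    1.28 -0.11]
```

View pics/m1.png

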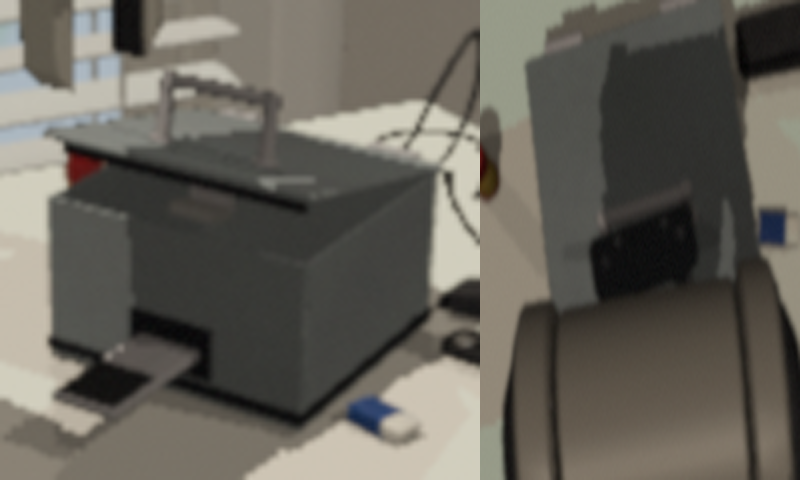

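The picture shows the lid ajar at about 0.2 rad, with the bar at (165,78)–(275,100), which matches the prediction. The pedal is back up. I'll move over the bar next.

Converted, 0.03 m is 0.12, 0.004 m is 0.016, 0.015 rad is 0.0095.

Request:
creep_tool(rows=[[[-0.008,0.12,0],[0.0056,0,0.0095]],[[0,0.12,0],[0,0,0]],[[0,0.12,0],[0,0,0]],[[0,0.12,0],[0,0,0]],[[0,0.016,0],[0,0,0]],[[0,0,0],[0,0,0]]], finger_gap=0.06)

```text
time: 6.03
tool_pos: [0.6357, 0.1864, 0.4035]
tool_rot: [-3.14, -0.0, 1.823]
contact_force: [-0.7, -0.1, -0.3]
opening: 0.0599
grip_force: 0.0
```

```bash
python3 go.py -.034 0 .338 0
```

Run:
```python
from h import *
c=snap('scene','s2.png');w=snap('wrist','w2.png')
a=cv2.resize(c['image'][125:245,250:350],None,fx=4,fy=4,interpolation=2);b=cv2.resize(w['image'][:,100:540],None,fx=.9,fy=1.2)
cv2.imwrite('pics/m2.png',np.hstack([a,b])[:,:,::-1])
```

```text
goal [0.6346 0.1878 0.338 ] at [0.6357 0.1864 0.4035] d tool [ 0.0016 -0.0005  0.0655] rot [-0.002  -0.0001 -0.0013] t 6.0333 F [-0.7 -0.1 -0.3] q [ 0.17  0.61  1.1  -0.    1.44 -0.08]
```

View pics/m2.png

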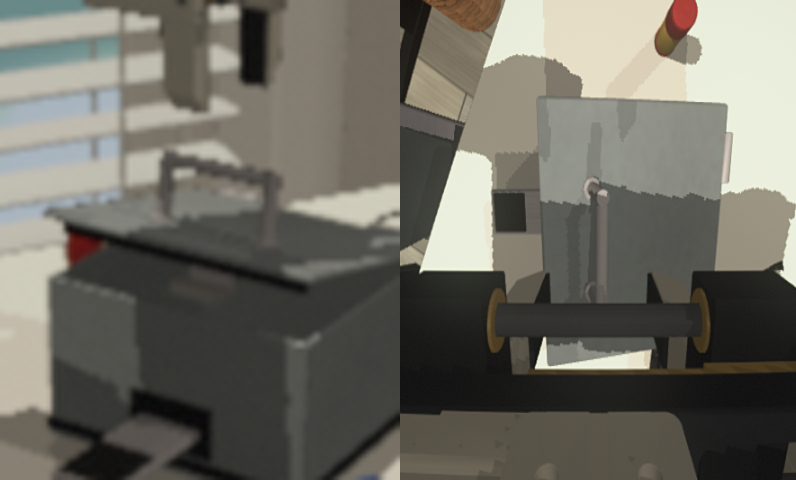

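In the wrist view the bar, at column 597 of the mosaic, is midway between the fingers at 548 and 650. I'll descend and close.

Converted, 0.02 m is 0.08, 0.015 m is 0.06.

Request:
creep_tool(rows=[[[0.004,0,0.06],[0,0,0]],[[0,0,0.08],[0,0,0]],[[0,0,0.08],[0,0,0]],[[0,0,0.04],[0,0,0]],[[0,0,0],[0,0,0]]])

```text
time: 6.55
tool_pos: [0.633, 0.187, 0.3379]
tool_rot: [-3.136, -0.0, 1.821]
contact_force: [-0.8, -0.7, 0.2]
opening: 0.0603
grip_force: 0.0
```

Request:
creep_tool(rows=[[[0,0,0],[0,0,0]],[[0,0,0],[0,0,0]],[[0,0,0],[0,0,0]],[[0,0,0],[0,0,0]],[[0,0,0],[0,0,0]],[[0,0,0],[0,0,0]],[[0,0,0],[0,0,0]],[[0,0,0],[0,0,0]]], finger_gap=0, clamp_n=25)

```text
time: 7.22
tool_pos: [0.6345, 0.1873, 0.34]
tool_rot: [3.141, 0.0, 1.821]
contact_force: [4.2, 1.4, -2.3]
opening: 0.0113
grip_force: 2.1
```

```bash
python3 go.py -.034 0 .338 0
```

```text
goal [0.6346 0.1878 0.338 ] at [0.6345 0.1873 0.34  ] d tool [0.0005 0.0002 0.002 ] rot [ 0.0003  0.     -0.0031] t 7.2167 F [ 4.2  1.4 -2.3] q [ 0.17  0.64  1.2   0.    1.3  -0.08]
```

Converted, -0.006 m is -0.024, -0.0056 m is -0.0224.

Request:
creep_tool(rows=[[[0,0,0],[0,0,0]],[[0,0,0],[0,0,0]],[[0,0.016,-0.024],[0,0,0]],[[0,0.016,-0.024],[0,0,0]],[[0,0.0172,-0.0224],[0,0,0]],[[0,0.0176,-0.0224],[0,0,0]],[[0,0.02,-0.02],[0,0,0]],[[0,0,0],[0,0,0]]])

```text
time: 7.88
tool_pos: [0.656, 0.1928, 0.3695]
tool_rot: [3.141, -0.0, 1.821]
contact_force: [-2.3, -0.7, 0.1]
opening: 0.0089
grip_force: 25.0
```

```bash
python3 go.py -.0035 0 .3695 0
```

```text
goal [0.6642 0.1955 0.3695] at [0.656  0.1928 0.3695] d tool [ 0.0006  0.0086 -0.    ] rot [ 0.0004 -0.     -0.003 ] t 7.8833 F [-2.3 -0.7  0.1] q [ 0.17  0.67  1.08  0.    1.4  -0.08]
```

Converted, 0.007 m is 0.028, 0.006 m is 0.024.

Request:
creep_tool(rows=[[[0,0.02,-0.02],[0,0,0]],[[0,0.022,-0.0184],[0,0,0]],[[0,0.022,-0.0184],[0,0,0]],[[0,0.024,-0.016],[0,0,0]],[[0,0.024,-0.016],[0,0,0]],[[0,0.028,-0.016],[0,0,0]],[[0,0,0],[0,0,0]],[[0,0,0],[0,0,0]]])

```text
time: 8.55
tool_pos: [0.6888, 0.2012, 0.3946]
tool_rot: [-3.139, -0.0, 1.821]
contact_force: [-5.8, -1.3, 2.6]
opening: 0.0087
grip_force: 25.0
```

```bash
python3 go.py .022 0 .393 0
```

Run:
```python
from h import *
c=snap('scene','s3.png');w=snap('wrist','w3.png')
a=cv2.resize(c['image'][125:245,250:370],None,fx=4,fy=4,interpolation=2)
cv2.imwrite('pics/m3.png',a[:,:,::-1])
x=np.load('bin.npy')
for th in(.6,.7,.785,.9):
  Q=[[.085-.176*np.cos(th)-.003*np.sin(th)*-1,s,.113+.176*np.sin(th)+.003*np.cos(th)] for s in(.093,-.093)]
  Q=np.array(Q)@R.from_euler('z',x[2]).as_matrix().T+[x[0],x[1],0]
  print(th,((proj(c,Q)-[250,125])*4).round(0).tolist())
```

```text
goal [0.6889 0.2019 0.393 ] at [0.6888 0.2012 0.3946] d tool [0.0006 0.0002 0.0016] rot [-0.0027 -0.     -0.0029] t 8.55 F [-5.8 -1.3  2.6] q [ 0.18  0.73  0.89 -0.    1.52 -0.07]
0.6 [[62.0, 94.0], [339.0, 152.0]]
0.7 [[73.0, 67.0], [350.0, 123.0]]
0.785 [[83.0, 46.0], [360.0, 99.0]]
0.9 [[98.0, 19.0], [374.0, 69.0]]
```

View pics/m3.png

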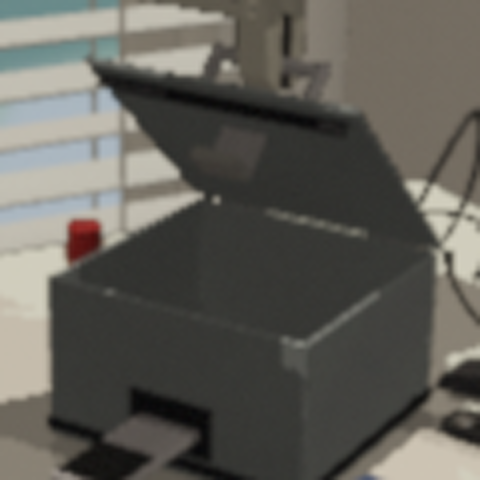

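The picture shows the lid's front edge at about (90,60)–(360,110), so the lid is at roughly 0.74–0.78 rad. It is held by the handle and the pedal is up. I'll let it settle, then hand in.

Request:
creep_tool(rows=[[[0,0,0],[0,0,0]],[[0,0,0],[0,0,0]],[[0,0,0],[0,0,0]],[[0,0,0],[0,0,0]],[[0,0,0],[0,0,0]]])

```text
time: 9.07
tool_pos: [0.6885, 0.2011, 0.3944]
tool_rot: [-3.139, -0.0, 1.821]
contact_force: [-5.8, -1.4, 2.1]
opening: 0.0088
grip_force: 25.0
```

```bash
python3 -c "
from cell import robot, cam
print(robot.hand_in())"
```

```text
the job is handed in; nothing more can be done
None
```

I handed the job in at 9.1 s with the lid held by its handle at about 45 degrees (0.74–0.78 rad as measured) and the pedal pressed to its stop and back up; the arm's path never came near the stapler, glue stick or eraser, though no verdict came back.

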